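# Sort the thimble collection back onto the lazy Susan

## Robot

A 7-joint arm with a two-finger parallel gripper is mounted at the origin on the work surface. World frame = base frame: x ahead of the robot, y to its left, z up, the work surface at z = 0. Lengths are in m, angles in rad, forces in N, time in s.
With the tool pointing down it reaches from about 0.35 to 0.9 m from the base axis. Payload 8.1 kg.
Tool frame: the origin (TCP) lies at the very end of the fingers, on their centre line; the grasp point (between the pads) lies arm.grip_point_offset behind it (arm.grip_point_offset is the distance from the TCP to the grasp point, in m); z points along the fingers, y is the line along which they close (so a half turn about z gives the same grasp; the last joint's range is limited). The gripper opens to 92 mm and grips with 3 to 60 N. Pads are 19 mm wide; open, the fingers measure 130 mm over their backs; the gripper's body (75 mm by 190 mm) begins 47 mm behind the grasp point.
Start: joints at [1.129, 0.434, 0.025, 1.573, -0.012, 1.134, -0.075], TCP at [0.208, -0.589, 0.227] pointing down, gripper open.
Joint ranges: [-2.62, 2.62], [-0.44, 2.09], [-1.27, 1.32], [0.08, 2.57], [-1.32, 4.46], [0.12, 2], [-2.74, 2.74]. Speed limits (rad/s): [2.22, 2.22, 3.01, 3.01, 3.14, 3.14, 3.14].

## Interface

Orientations are given as a rotation vector (axis times angle).
In Python, from cell import arm gives the robot as it stands. The module is installed in compiled form; this text tells all that it offers.
- The arm moves only by the shell command python3 -m creep 'ROWS' [OPENING] [FORCE]. ROWS is JSON, a list of rows, each a list of 6 numbers: the shift along the tool's x, y, z scaled (see below), then the turn, a rotation vector about the tool's x, y, z scaled (see below). A call has 1 to 20 rows; each row shifts and turns the commanded pose from where the row before left it, along the tool's axes as they then stand; what a row does not reach is not made up. The controller multiplies each number of a shift by 0.4 m and each number of a turn by 120 degrees. A row lasts 1/12 s, in which the tool goes at most 41.7 mm and 7.16 degrees, less where a joint would pass 70% of its speed; a pose out of reach is approached as far as the arm can. A call with a number of a shift or a turn outside -1 to 1 is refused whole. A call with a gripper value outside its range is refused whole. OPENING is the closure, from -1 (fully open) to 1 (shut), set as the call begins (- or left out, the last holds). The fingers move at their own pace and stop on an object; FORCE is the grip in N (left out, the last holds). Time passes only in rows, so rows that do not move let the fingers close. It gives the time, the measured TCP pose, the force, the opening and the grip force at its end, in the units of the state.
- arm.observe(): the state, without advancing time (a new reading comes with each control period).
- arm.get_image(name): name is "side" or "top"; returns a dict with "frame" (480x640x3 uint8, red, green, blue), "intrinsics" (3x3 intrinsics, pixels), "rvec" (rotation vector, rad) and "tvec" (3), from world to camera coordinates, as OpenCV has them. Camera axes: x right, y down, z forward; pixel columns grow to the right and rows downward; lengths in m; the calibration is good to about 2 mm. A picture is of the moment at which its call begins. There is no depth.
- arm.sign_off(): hands the job in; it is judged then, once.
The state is a dict: "clock": time; "joints": joint angles; "dq": joint speeds; "joint_efforts": joint torques, N m; "position": TCP position; "ee_rot": TCP orientation; "force": force on the tool from outside, world axes, zero at the start; "ft_torque": the same for the moment, N m; "width": opening from 0.0 (shut) to 1.0 (fully open); "gripper_force": force on a finger pad.
Only numpy, scipy, OpenCV 4.12 (cv2) and the standard library are available. Lean on these libraries where they do the work, as an engineer would, in place of code of your own. Each camera call takes 0.05 s, during which the arm holds its last target. There are 200 camera calls.

## Task

Sort the pieces standing about on the glass shelf into their trays on the turntable: both thimbles standing upright in the oblong thimble tray, both buttons inside the square mother-of-pearl button box, and the pewter owl standing upright in the round dish with the brass rim. Leave the thread spool and the magnifier where they are.

Things in the scene. Friction and masses are not known exactly. Their poses are not given: they have to be found in the camera images.
- ruby_thimble: Taller thimble, ruby glass, open end down: 40 high, flared rim 30 across at the foot, above it tapering from 26 (6 up) to 23 (33 up), rounded top; about 25 g. Loose on the shelf. Origin: centre of its underside, z up. (sizes in mm)
- plain_thimble: Shorter thimble, plain dimpled aluminium, open end down: 23 high, 24 across at the foot rim, then tapering from 21.6 (3 up) to 19.6 (19 up); 14 g. Loose on the shelf. Origin: centre of its underside, z up. (sizes in mm)
- large_button: Larger domed mother-of-pearl coat button, a disc 40 across lying flat: upright edge 8 high, dome to 12 high; 15 g. Loose on the shelf. Origin: centre of its underside, z up. (sizes in mm)
- small_button: Smaller domed mother-of-pearl coat button, a disc 28 across lying flat: upright edge 8 high, dome to 12 high; 15 g. Loose on the shelf. Origin: centre of its underside, z up. (sizes in mm)
- owl: Pewter owl figurine standing upright: round body 34 across from 4 to 36 up, narrower head, 58 high (ear tufts to 61); about 140 g. -x is its face. Loose on the shelf. Origin: centre of its underside, z up. (sizes in mm)
- thimble_tray: Thimble tray: the oblong pale-wood tray with a dark lining, inside 96 (its x) by 52 (its y), 200 g. Loose, standing on the lazy Susan (cherry platter, radius 150, top 24 above the shelf, which turns a little if pushed sideways and stays where left). Origin: underside centre, z up; inner floor 4 above origin; rim 4 thick, 5 above inner floor. (sizes in mm)
- button_box: Button box: the open square box with mother-of-pearl walls and a dark lining, inside 84 by 84 (its x and y along the walls), 250 g. Loose, standing on the lazy Susan (cherry platter, radius 150, top 24 above the shelf, which turns a little if pushed sideways and stays where left). Origin: underside centre, z up; inner floor 4 above origin; rim 4 thick, 5 above inner floor. (sizes in mm)
- owl_stand: Owl stand: the round dish with a brass rim and a dark lining, inside 64 across, 150 g. Loose, standing on the lazy Susan (cherry platter, radius 150, top 24 above the shelf, which turns a little if pushed sideways and stays where left). Origin: underside centre, z up; inner floor 4 above origin; rim 4 thick, 5 above inner floor. (sizes in mm)
- spool: Bystander: wooden thread spool standing upright, flanges 34 across, 36 high, among the things to be sorted; it stays where it is. Loose on the shelf. Origin: centre of its underside, z up. (sizes in mm)
- magnifier: Bystander: desk magnifier, a brass ring 60 across with a glass dome, 24 high, beyond the turntable on the robot's right; it stays where it is. Loose on the shelf. Origin: centre of its underside, z up. (sizes in mm)
There are look-alikes about, which are no part of the job. What is meant by the owl is not turquoise, and is the smaller of those in its own colour.

How it is judged:
By the outcome, as a careful person would: the job done as asked, in the order asked, and still so for the second after the job is handed in, with the robot touching nothing.
It also fails if it takes over 115 s, if anything falls off the work surface, if the arm or the gripper's body presses on something with over 40 N, if the wrist force passes 120 N, or if a joint passes its speed limit or range.

## Working session

There is one attempt and no reset: what is moved stays moved. The work goes in short steps, Python scripts to look and compute and a shell command to move; the robot and the scene stay as the last step left them, time stands still between calls to the robot, and variables do not carry over. Pictures are saved under pics/ and viewed, at most 14 in all, crops included, and the job is handed in when it is done.

```bash
mkdir -p pics; cat > h.py <<'E'
import numpy as np, cv2
from cell import arm
def shot(n,save=None):
    d=arm.get_image(n)
    if save: cv2.imwrite('pics/'+save,d['frame'][:,:,::-1])
    return d
def ray(d,u,v,z):
    R=cv2.Rodrigues(np.array(d['rvec'],float))[0];t=np.array(d['tvec'],float).ravel()
    c=-R.T@t; r=R.T@np.linalg.inv(np.array(d['intrinsics']))@np.array([u,v,1.])
    return c+r*(z-c[2])/r[2]
def proj(d,p):
    return cv2.projectPoints(np.array(p,float).reshape(-1,1,3),np.array(d['rvec'],float),np.array(d['tvec'],float),np.array(d['intrinsics'],float),None)[0].reshape(-1,2)
E
python3 - <<'E'
from h import *
for n in('top','side'):
    d=shot(n,n+'0.png'); R=cv2.Rodrigues(np.array(d['rvec'],float))[0]; print(n,(-R.T@np.array(d['tvec']).ravel()).round(3),np.array(d['intrinsics']).round(1).tolist(),R.round(2).tolist())
    np.save(n+'.npy',d,allow_pickle=True)
s=arm.observe();print(s,arm.grip_point_offset)
E
```

```text
top [0.494 0.02  1.183] [[569.2, 0.0, 310.1], [0.0, 569.2, 247.3], [0.0, 0.0, 1.0]] [[-0.03, -1.0, 0.03], [-1.0, 0.03, -0.08], [0.08, -0.03, -1.0]]
side [0.488 0.742 0.557] [[480.4, 0.0, 321.1], [0.0, 480.4, 238.6], [0.0, 0.0, 1.0]] [[-0.99, -0.1, -0.01], [-0.04, 0.55, -0.83], [0.09, -0.83, -0.56]]
{'clock': 0.1, 'joints': array([ 1.12941687,  0.43514526,  0.0249586 ,  1.57397945, -0.01161804,
        1.13403755, -0.07507944]), 'dq': array([-0.0015271 , -0.00048918, -0.00074084, -0.00108031,  0.00098337,
        0.00058855, -0.00119448]), 'joint_efforts': array([ 2.86147653e-03, -6.69127178e+01,  9.87501070e-01, -3.15148330e+01,
       -6.06552511e-02,  3.73134110e-02,  3.08017121e-06]), 'position': array([ 0.20752117, -0.5890543 ,  0.22603859]), 'ee_rot': array([-3.09527835e+00, -5.29313354e-01,  5.41092628e-04]), 'force': array([ 0.42253995,  0.44720475, -0.10268095]), 'ft_torque': array([-0.04360165,  0.03966432, -0.00642709]), 'gripper_force': 0.0, 'width': 1.0000000993395082} 0.0188
```

View pics/top0.png

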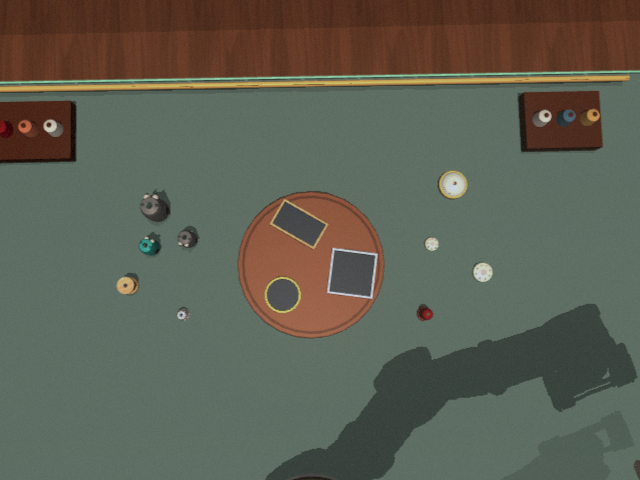

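View pics/side0.png

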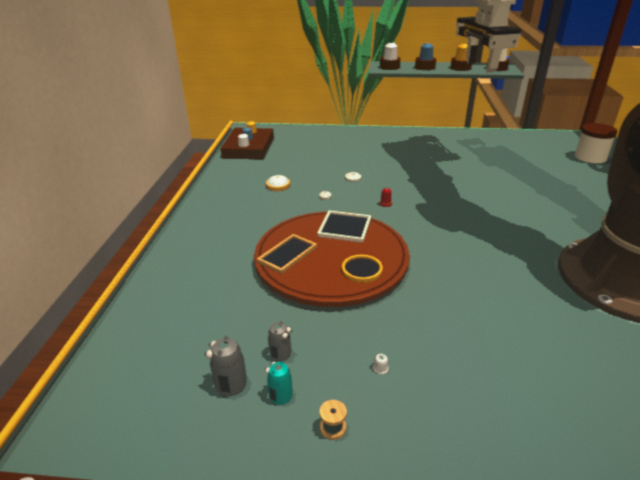

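Top view: two grey owls at (153,206) and (186,239) and a turquoise owl at (148,245). The meant one is the smaller grey owl at (186,239). The thimbles are at (425,313) ruby and (183,314) plain, buttons at (483,272) and (432,244), spool at (127,285), magnifier at (453,184). The trays on the platter are oblong (299,224), square (353,273) and round (283,295). I'll confirm the owl in a crop and measure.

```bash
python3 - <<'E'
from h import *
T=np.load('top.npy',allow_pickle=True).item();S=np.load('side.npy',allow_pickle=True).item()
def comps(d,rois,th=38):
    f=cv2.cvtColor(d['frame'],cv2.COLOR_RGB2LAB).astype(float)
    out={}
    for k,(u,v,h) in rois.items():
        w=f[v-h:v+h,u-h:u+h]; bg=np.median(w.reshape(-1,3),0)
        dd=(w-bg); m=(np.hypot(np.hypot(dd[...,0]*.6,dd[...,1]*1.5),dd[...,2]*1.5)>th*.5)
        m=m.astype(np.uint8)
        n,l,st,c=cv2.connectedComponentsWithStats(m)
        i=max(range(1,n),key=lambda i:st[i,4]); x,y,ww,hh,a=st[i]
        out[k]=(x+u-h,y+v-h,ww,hh,a,c[i]+[u-h,v-h])
    return out
rt=dict(owl=(186,239,16),plain=(183,314,14),ruby=(425,313,14),large=(483,272,20),small=(432,244,16),teal=(148,245,15),big=(153,206,20),spool=(127,285,16))
rs=dict(owl=(280,342,25),plain=(381,363,20),ruby=(386,197,16),large=(353,177,14),small=(325,195,12),teal=(279,383,26),spool=(333,419,26))
H=dict(owl=.03,plain=.012,ruby=.02,large=.006,small=.006,teal=.03,big=.04,spool=.018)
ct=comps(T,rt);cs=comps(S,rs)
for k,c in ct.items():
    p=ray(T,*c[5],H[k]);print(k,'top',c[:5],c[5].round(1),p.round(4), 'side', (cs[k][:5],cs[k][5].round(1),ray(S,*cs[k][5],H[k]).round(4)) if k in cs else '')
# trays
f=T['frame'];hsv=cv2.cvtColor(f,cv2.COLOR_RGB2HSV)
print('platter,lining,rims',[f[v,u].tolist() for u,v in((330,230),(299,224),(353,273),(283,295))])
m=((hsv[...,2]<75)).astype(np.uint8); m[:190]=0;m[340:]=0;m[:,:235]=0;m[:,385:]=0
for c in cv2.findContours(m,0,2)[0]:
    if cv2.contourArea(c)<300: continue
    r=cv2.minAreaRect(c); b=cv2.boxPoints(r); P=np.array([ray(T,*q,.029) for q in b])
    print('tray',np.round(r[0],1),np.round(r[1],1),round(r[2],1),ray(T,*r[0],.029).round(4),'sides',np.linalg.norm(np.diff(P,axis=0),axis=1).round(4),'dir',[round(np.degrees(np.arctan2(*(P[i+1]-P[i])[[1,0]])),1) for i in(0,1)])
a=cv2.resize(T['frame'][180:330,110:230],None,fx=3,fy=3,interpolation=2);b=cv2.resize(S['frame'][320:440,200:410],(400,450*120*400//(210*450)),interpolation=2)
o=np.zeros((450,800,3),np.uint8);o[:,:360]=a;o[:b.shape[0],380:780]=b;cv2.imwrite('pics/crop.png',o[...,::-1])
E
```

```text
owl top (np.int32(178), np.int32(226), np.int32(21), np.int32(22), np.int32(207)) [190.6 236.7] [0.6125 0.2282 0.03  ] side ((np.int32(262), np.int32(322), np.int32(30), np.int32(45), np.int32(872)), array([278.1, 346.2]), array([0.6096, 0.2496, 0.03  ]))
plain top (np.int32(177), np.int32(307), np.int32(11), np.int32(12), np.int32(77)) [181.8 313.2] [0.4586 0.2512 0.012 ] side ((np.int32(370), np.int32(353), np.int32(19), np.int32(21), np.int32(269)), array([380.2, 363.8]), array([0.4584, 0.2542, 0.012 ]))
ruby top (np.int32(417), np.int32(304), np.int32(16), np.int32(17), np.int32(203)) [424.  312.7] [ 0.4455 -0.2423  0.02  ] side ((np.int32(377), np.int32(187), np.int32(16), np.int32(20), np.int32(224)), array([385.5, 197.6]), array([ 0.4462, -0.2349,  0.02  ]))
large top (np.int32(473), np.int32(263), np.int32(20), np.int32(19), np.int32(299)) [482.6 271.7] [ 0.5261 -0.3719  0.006 ] side ((np.int32(345), np.int32(172), np.int32(17), np.int32(10), np.int32(128)), array([352.8, 176.1]), array([ 0.5272, -0.3677,  0.006 ]))
small top (np.int32(424), np.int32(238), np.int32(15), np.in
[... 353 characters left out ...]
357), np.int32(35), np.int32(49), np.int32(1145)), array([277.2, 382.8]), array([0.5991, 0.3163, 0.03  ]))
big top (np.int32(142), np.int32(190), np.int32(28), np.int32(32), np.int32(480)) [159.  207.2] [0.6727 0.2889 0.04  ] side 
spool top (np.int32(116), np.int32(273), np.int32(23), np.int32(21), np.int32(366)) [127.7 283.9] [0.521  0.3583 0.018 ] side ((np.int32(312), np.int32(399), np.int32(35), np.int32(41), np.int32(1104)), array([330.9, 420.1]), array([0.522 , 0.3594, 0.018 ]))
platter,lining,rims [[143, 86, 63], [69, 72, 72], [75, 77, 78], [79, 80, 82]]
tray [298.7 223.2] [45.9 23.7] 29.2 [0.6346 0.0088 0.029 ] sides [0.0486 0.0939 0.0485] dir [np.float64(-30.4), np.float64(-120.9)]
```

View pics/crop.png

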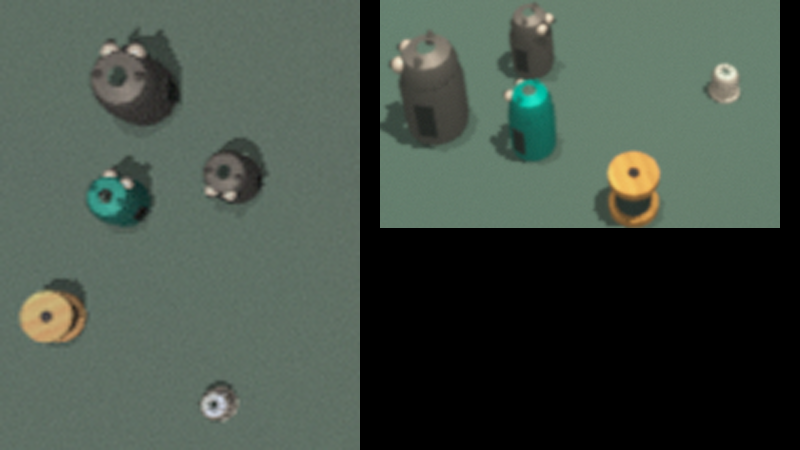

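The crop confirms it: the small grey owl at crop (230,175), i.e. top (186,238), stands between the taller grey owl and the turquoise one. Next I refine the tray, owl and thimble positions and compute the first move.

```bash
cat > go.py <<'E'
import sys
from h import *
from scipy.spatial.transform import Rotation as Ro
# usage: x y z closing_deg ; prints shift in current tool axes (scaled) and turn (scaled)
x,y,z,a=map(float,sys.argv[1:5]); s=arm.observe(); R=Ro.from_rotvec(s['ee_rot']).as_matrix()
def tgt(a):
    c=np.array([np.cos(a),np.sin(a),0]);k=np.array([0,0,-1.]);return np.column_stack([np.cross(c,k),c,k])
Rt=min((tgt(np.radians(a+b)) for b in(0,180)),key=lambda M:-np.trace(R.T@M))
d=np.array([x,y,z])-s['position']
print('t',round(s['clock'],2),'pos',s['position'].round(4),'f',s['force'].round(1),'w',round(s['width']*92,1),'gf',round(s['gripper_force'],1))
print('before turn',(R.T@d/.4).round(4),'after turn',(Rt.T@d/.4).round(4),'turn',(Ro.from_matrix(R.T@Rt).as_rotvec()/np.radians(120)).round(4),'j7',s['joints'][6].round(2))
E
python3 - <<'E'
from h import *
T=np.load('top.npy',allow_pickle=True).item();S=np.load('side.npy',allow_pickle=True).item()
hsv=cv2.cvtColor(T['frame'],cv2.COLOR_RGB2HSV)
m=((hsv[...,2]<105)&(hsv[...,1]<60)).astype(np.uint8); z=np.zeros_like(m); cv2.circle(z,(311,265),66,1,-1); m&=z
for c in cv2.findContours(m,0,2)[0]:
    if cv2.contourArea(c)<300: continue
    r=cv2.minAreaRect(c); P=np.array([ray(T,*q,.031) for q in cv2.boxPoints(r)]);M=cv2.moments(c)
    print('tray',np.round(r[0],1),ray(T,M['m10']/M['m00'],M['m01']/M['m00'],.028).round(4),'sides',np.linalg.norm(np.diff(P,axis=0),axis=1)[:2].round(4),'dir',[round(np.degrees(np.arctan2(*(P[i+1]-P[i])[[1,0]])),1) for i in(0,1)])
print('platter',ray(T,311,265,.024))
for k,t,s,z in(('owl',(184.7,237.3),(279.8,328),.058),('ruby',(426.5,313.5),(386,189),.038),('plain',(181.5,314.8),(381.5,356),.023)):
    print(k,ray(T,*t,z).round(4),ray(S,*s,z).round(4))
E
python3 go.py .445 -.239 .12 -45
```

```text
tray [282. 294.] [0.4912 0.0458 0.028 ] sides [0.0605 0.0603] dir [np.float64(-91.6), np.float64(178.5)]
tray [351.9 272.7] [ 0.5309 -0.0966  0.028 ] sides [0.0822 0.0818] dir [np.float64(-8.9), np.float64(-98.6)]
tray [298.6 223.5] [0.6338 0.0088 0.028 ] sides [0.0501 0.0942] dir [np.float64(-30.9), np.float64(-121.4)]
platter [ 0.54894178 -0.01405902  0.024     ]
owl [0.6088 0.2348 0.058 ] [0.6069 0.2401 0.058 ]
ruby [ 0.4445 -0.2431  0.038 ] [ 0.4461 -0.243   0.038 ]
plain [0.4557 0.2496 0.023 ] [0.457 0.249 0.023]
t 0.1 pos [ 0.2075 -0.5891  0.226 ] f [ 0.4  0.4 -0.1] w 92.0 gf 0.0
before turn [ 0.8508 -0.6277  0.2659] after turn [ 1.0386 -0.199   0.2651] turn [-7.000e-04 -1.000e-04 -2.133e-01] j7 -0.08
```

```bash
python3 -m creep '[[0,0,0.066,0,0,-0.0533],[0,0,0.066,0,0,-0.0533],[0,0,0.066,0,0,-0.0533],[0,0,0.066,0,0,-0.0533],[0.0944,-0.0181,0,0,0,0],[0.0944,-0.0181,0,0,0,0],[0.0944,-0.0181,0,0,0,0],[0.0944,-0.0181,0,0,0,0],[0.0944,-0.0181,0,0,0,0],[0.0944,-0.0181,0,0,0,0],[0.0944,-0.0181,0,0,0,0],[0.0944,-0.0181,0,0,0,0],[0.0944,-0.0181,0,0,0,0],[0.0944,-0.0181,0,0,0,0],[0.0944,-0.0181,0,0,0,0],[0,0,0,0,0,0],[0,0,0,0,0,0]]' -0.3 10; python3 go.py .4455 -.242 .01 -45
```

```text
clock: 1.52
position: [0.4464, -0.237, 0.121]
ee_rot: [-2.899, -1.21, -0.001]
force: [-0.8, -0.8, 0.7]
width: 0.647
gripper_force: 0.0
t 1.52 pos [ 0.4464 -0.237   0.121 ] f [-0.8 -0.8  0.7] w 59.5 gf 0.0
before turn [-0.0107  0.0073  0.2774] after turn [-0.0105  0.0072  0.2774] turn [-0.0002 -0.0003  0.0025] j7 -0.49
```

```bash
python3 -m creep '[[-0.0105,0.0072,0.07,0,0,0],[0,0,0.07,0,0,0],[0,0,0.07,0,0,0],[0,0,0.0675,0,0,0],[0,0,0,0,0,0],[0,0,0,0,0,0]]'; python3 -m creep '[[0,0,0,0,0,0],[0,0,0,0,0,0],[0,0,0,0,0,0],[0,0,0,0,0,0],[0,0,0,0,0,0],[0,0,0,0,0,0],[0,0,-0.05,0,0,0],[0,0,-0.075,0,0,0],[0,0,-0.075,0,0,0],[0,0,-0.075,0,0,0],[0,0,0,0,0,0]]' 1 10; python3 go.py .6215 -.0118 .1 -45
```

```text
clock: 2.02
position: [0.4423, -0.2452, 0.0093]
ee_rot: [-2.902, -1.199, 0.005]
force: [0.2, -0.4, 1.2]
width: 0.652
gripper_force: 0.0
clock: 2.93
position: [0.4472, -0.2456, 0.1254]
ee_rot: [2.897, 1.2, 0.009]
force: [1.3, 0.4, -0.6]
width: 0.264
gripper_force: 10.0
t 2.93 pos [ 0.4472 -0.2456  0.1254] f [ 1.3  0.4 -0.6] w 24.3 gf 10.0
before turn [ 0.7214 -0.1058  0.0648] after turn [ 0.7216 -0.1052  0.0635] turn [ 0.0037 -0.0014 -0.0001] j7 -0.48
```

```bash
python3 -m creep '[[0.0902,-0.0131,0,0,0,0],[0.0902,-0.0131,0,0,0,0],[0.0902,-0.0131,0,0,0,0],[0.0902,-0.0131,0,0,0,0],[0.0902,-0.0131,0,0,0,0],[0.0902,-0.0131,0,0,0,0],[0.0902,-0.0131,0,0,0,0],[0.0902,-0.0131,0.06,0,0,0],[0,0,0,0,0,0],[0,0,0,0,0,0],[0,0,0,0,0,0],[0,0,0,0,0,0]]'; python3 go.py .6215 -.0118 .04 -45;  python3 -m creep '[[0,0,0,0,0,0],[0,0,0,0,0,0]]'; python3 go.py .6215 -.0118 .04 -45; python3 - <<'E'
from h import *
S=shot('side')['frame'];T=shot('top')['frame']
o=np.hstack([cv2.resize(S[150:330,220:440],(400,327)),cv2.resize(T[180:343,210:410],(400,327))]);cv2.imwrite('pics/a.png',o[...,::-1])
E
```

```text
clock: 3.93
position: [0.6173, -0.0136, 0.0973]
ee_rot: [2.903, 1.199, -0.001]
force: [-0.4, 0.3, 0.2]
width: 0.266
gripper_force: 10.0
t 3.93 pos [ 0.6173 -0.0136  0.0973] f [-0.4  0.3  0.2] w 24.5 gf 10.0
before turn [0.0108 0.0041 0.1432] after turn [0.0107 0.0042 0.1432] turn [ 0.0002  0.0004 -0.0008] j7 -0.97
clock: 4.1
position: [0.6176, -0.0135, 0.0978]
ee_rot: [2.903, 1.199, 0.001]
force: [0.7, -0.1, -0.6]
width: 0.267
gripper_force: 10.0
t 4.1 pos [ 0.6176 -0.0135  0.0978] f [ 0.7 -0.1 -0.6] w 24.6 gf 10.0
before turn [0.0098 0.0037 0.1446] after turn [0.0098 0.0039 0.1446] turn [ 0.0005 -0.0001 -0.0009] j7 -0.97
```

View pics/a.png

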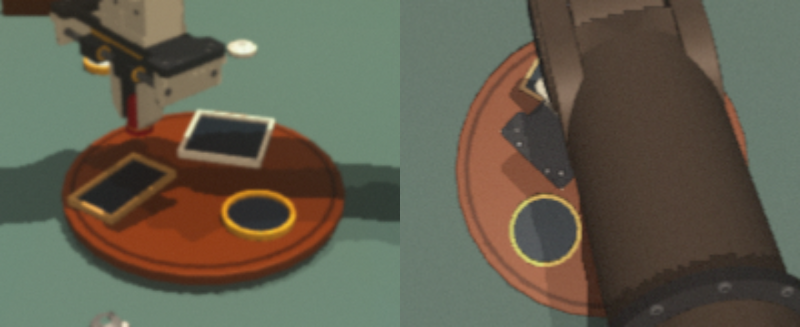

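Ruby is held upright between the fingers, foot at (140,128) in the left panel, above the platter. I lower it and release.

```bash
python3 -m creep '[[0.0098,0.0038,0.05,0,0,0],[0,0,0.05,0,0,0],[0,0,0.025,0,0,0],[0,0,0.02,0,0,0],[0,0,0,0,0,0],[0,0,0,0,0,0],[0,0,0,0,0,0],[0,0,0,0,0,0]]'; python3 -m creep '[[0,0,0,0,0,0],[0,0,0,0,0,0],[0,0,0,0,0,0],[0,0,0,0,0,0],[0,0,-0.04,0,0,0],[0,0,-0.09,0,0,0],[0,0,-0.09,0,0,0],[0,0,0,0,0,0],[0,0,0,0,0,0]]' -0.1; python3 go.py .4565 .25 .11 -45
```

```text
clock: 4.87
position: [0.622, -0.0105, 0.0399]
ee_rot: [2.902, 1.202, 0.002]
force: [0.2, -0.4, -0.6]
width: 0.266
gripper_force: 10.0
clock: 5.62
position: [0.6233, -0.0103, 0.1298]
ee_rot: [2.901, 1.201, 0.007]
force: [0.6, 0.3, -0.3]
width: 0.55
gripper_force: 0.0
t 5.62 pos [ 0.6233 -0.0103  0.1298] f [ 0.6  0.3 -0.3] w 50.6 gf 0.0
before turn [ 0.1649 -0.7552  0.0474] after turn [ 0.1652 -0.755   0.0494] turn [ 0.0017 -0.0018 -0.0001] j7 -0.97
```

```bash
python3 -m creep '[[0.0206,-0.0944,0,0,0,0],[0.0206,-0.0944,0,0,0,0],[0.0206,-0.0944,0,0,0,0],[0.0206,-0.0944,0,0,0,0],[0.0206,-0.0944,0,0,0,0],[0.0206,-0.0944,0,0,0,0],[0.0206,-0.0944,0,0,0,0],[0.0206,-0.0944,0,0,0,0],[0,0,0.05,0,0,0],[0,0,0,0,0,0],[0,0,0,0,0,0],[0,0,0,0,0,0]]'; python3 go.py .4565 .2505 .006 -45; python3 - <<'E'
from h import *
S=shot('side')['frame'];T=shot('top')['frame']
o=np.hstack([cv2.resize(S[150:330,220:440],(400,327)),cv2.resize(T[180:343,210:410],(400,327))]);cv2.imwrite('pics/b.png',o[...,::-1])
E
```

```text
clock: 6.62
position: [0.455, 0.2486, 0.1069]
ee_rot: [2.903, 1.199, -0.002]
force: [-0.8, 0.6, 0.5]
width: 0.552
gripper_force: 0.0
t 6.62 pos [0.455  0.2486 0.1069] f [-0.8  0.6  0.5] w 50.7 gf 0.0
before turn [ 0.0065 -0.0009  0.2524] after turn [ 0.0061 -0.0008  0.2524] turn [ 0.0002  0.0007 -0.0008] j7 -1.54
```

View pics/b.png

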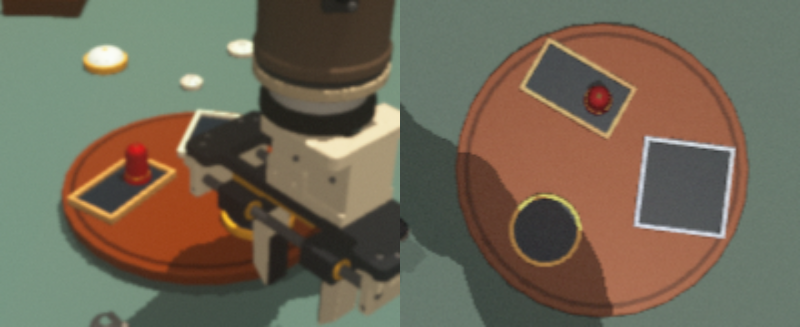

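The ruby thimble stands upright in the oblong tray, at (598,97) in the right panel, well inside the rim. The trays have not moved. Now the plain thimble.

```bash
python3 -m creep '[[0.0062,-0.0008,0.07,0,0,0],[0,0,0.07,0,0,0],[0,0,0.07,0,0,0],[0,0,0.042,0,0,0],[0,0,0,0,0,0],[0,0,0,0,0,0],[0,0,0,0,0,0]]'; python3 -m creep '[[0,0,0,0,0,0],[0,0,0,0,0,0],[0,0,0,0,0,0],[0,0,0,0,0,0],[0,0,0,0,0,0],[0,0,0,0,0,0],[0,0,-0.05,0,0,0],[0,0,-0.075,0,0,0],[0,0,-0.075,0,0,0],[0,0,-0.075,0,0,0],[0,0,0,0,0,0],[0,0,0,0,0,0],[0,0,0,0,0,0]]' 1 10; python3 go.py .646 .0294 .11 -45
```

```text
clock: 7.3
position: [0.4572, 0.2519, 0.0076]
ee_rot: [-2.903, -1.201, -0.002]
force: [0.3, 0.0, 0.8]
width: 0.553
gripper_force: 0.0
clock: 8.38
position: [0.4559, 0.2515, 0.116]
ee_rot: [2.902, 1.202, -0.001]
force: [-0.2, -0.3, -0.0]
width: 0.216
gripper_force: 10.0
t 8.38 pos [0.4559 0.2515 0.116 ] f [-0.2 -0.3 -0. ] w 19.8 gf 10.0
before turn [-0.0562  0.7287  0.0151] after turn [-0.0564  0.7287  0.0149] turn [ 0.0001  0.0002 -0.0001] j7 -1.54
```

```bash
python3 -m creep '[[-0.007,0.0911,0,0,0,0],[-0.007,0.0911,0,0,0,0],[-0.007,0.0911,0,0,0,0],[-0.007,0.0911,0,0,0,0],[-0.007,0.0911,0,0,0,0],[-0.007,0.0911,0,0,0,0],[-0.007,0.0911,0,0,0,0],[-0.007,0.0911,0,0,0,0],[0,0,0.04,0,0,0],[0,0,0,0,0,0],[0,0,0,0,0,0],[0,0,0,0,0,0],[0,0,0,0,0,0],[0,0,0,0,0,0]]'; python3 go.py .646 .0294 .037 -45
```

```text
clock: 9.55
position: [0.6462, 0.031, 0.1009]
ee_rot: [-2.901, -1.204, -0.001]
force: [0.4, -0.3, -0.5]
width: 0.217
gripper_force: 10.0
t 9.55 pos [0.6462 0.031  0.1009] f [ 0.4 -0.3 -0.5] w 19.9 gf 10.0
before turn [-0.0033  0.0024  0.1597] after turn [-0.0032  0.0024  0.1597] turn [ 0.     -0.0003  0.0007] j7 -1.04
```

```bash
python3 -m creep '[[-0.0032,0.0024,0.055,0,0,0],[0,0,0.055,0,0,0],[0,0,0.03,0,0,0],[0,0,0.02,0,0,0],[0,0,0,0,0,0],[0,0,0,0,0,0],[0,0,0,0,0,0],[0,0,0,0,0,0]]'; python3 -m creep '[[0,0,0,0,0,0],[0,0,0,0,0,0],[0,0,0,0,0,0],[0,0,0,0,0,0],[0,0,-0.04,0,0,0],[0,0,-0.09,0,0,0],[0,0,-0.09,0,0,0],[0,0,0,0,0,0],[0,0,0,0,0,0],[0,0,0,0,0,0]]' 0.1; python3 go.py .5275 -.370 .08 -45
```

```text
clock: 10.22
position: [0.6469, 0.0283, 0.0375]
ee_rot: [2.902, 1.202, 0.002]
force: [0.2, 0.1, 0.3]
width: 0.218
gripper_force: 10.0
clock: 11.05
position: [0.646, 0.0281, 0.1243]
ee_rot: [2.902, 1.202, -0.0]
force: [-0.5, 0.2, -0.3]
width: 0.451
gripper_force: 0.0
t 11.05 pos [0.646  0.0281 0.1243] f [-0.5  0.2 -0.3] w 41.5 gf 0.0
before turn [-0.9129  0.4945  0.1109] after turn [-0.9131  0.4943  0.1107] turn [ 0.0001  0.0001 -0.0001] j7 -1.03
```

```bash
python3 -m creep '[[-0.083,0.0449,0,0,0,0],[-0.083,0.0449,0,0,0,0],[-0.083,0.0449,0,0,0,0],[-0.083,0.0449,0,0,0,0],[-0.083,0.0449,0,0,0,0],[-0.083,0.0449,0,0,0,0],[-0.083,0.0449,0,0,0,0],[-0.083,0.0449,0,0,0,0],[-0.083,0.0449,0,0,0,0],[-0.083,0.0449,0,0,0,0],[-0.083,0.0449,0,0,0,0],[0,0,0.05,0,0,0],[0,0,0.05,0,0,0],[0,0,0,0,0,0],[0,0,0,0,0,0],[0,0,0,0,0,0]]' -0.3; python3 go.py .5275 -.370 .002 -45; python3 - <<'E'
from h import *
S=shot('side')['frame'];T=shot('top')['frame']
o=np.hstack([cv2.resize(S[120:300,220:440],(400,327)),cv2.resize(T[180:343,210:410],(400,327))]);cv2.imwrite('pics/c.png',o[...,::-1])
E
```

```text
clock: 12.38
position: [0.5278, -0.369, 0.0844]
ee_rot: [-2.901, -1.203, 0.0]
force: [-1.5, -1.0, 1.4]
width: 0.648
gripper_force: 0.0
t 12.38 pos [ 0.5278 -0.369   0.0844] f [-1.5 -1.   1.4] w 59.7 gf 0.0
before turn [-0.0024  0.0014  0.206 ] after turn [-0.0024  0.0012  0.206 ] turn [-0.0004 -0.0001  0.0004] j7 -0.37
```

View pics/c.png

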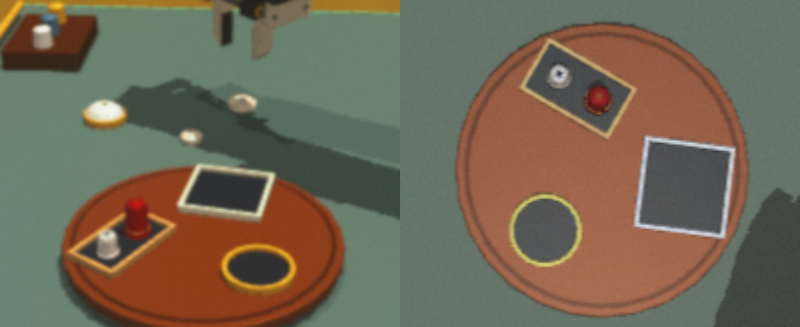

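Both thimbles stand in the tray, at (560,75) and (598,97) in the right panel. Now the large button.

```bash
python3 -m creep '[[-0.0024,0.0013,0.07,0,0,0],[0,0,0.07,0,0,0],[0,0,0.045,0,0,0],[0,0,0.02,0,0,0],[0,0,0,0,0,0],[0,0,0,0,0,0],[0,0,0,0,0,0]]'; python3 -m creep '[[0,0,0,0,0,0],[0,0,0,0,0,0],[0,0,0,0,0,0],[0,0,0,0,0,0],[0,0,0,0,0,0],[0,0,0,0,0,0],[0,0,-0.05,0,0,0],[0,0,-0.075,0,0,0],[0,0,-0.075,0,0,0],[0,0,-0.05,0,0,0],[0,0,0,0,0,0],[0,0,0,0,0,0],[0,0,0,0,0,0]]' 1 10; python3 go.py .510 -.1116 .1 -45
```

```text
clock: 13.07
position: [0.5283, -0.3711, 0.0038]
ee_rot: [2.901, 1.202, 0.002]
force: [0.3, 0.3, -0.6]
width: 0.649
gripper_force: 0.0
clock: 14.15
position: [0.5267, -0.3705, 0.1017]
ee_rot: [-2.902, -1.202, 0.001]
force: [-1.0, 0.2, -0.4]
width: 0.428
gripper_force: 10.0
t 14.15 pos [ 0.5267 -0.3705  0.1017] f [-1.   0.2 -0.4] w 39.4 gf 10.0
before turn [ 0.428  -0.4873  0.0045] after turn [ 0.4281 -0.4873  0.0042] turn [-0.0005  0.0002 -0.0001] j7 -0.36
```

```bash
python3 -m creep '[[0.0612,-0.0696,0,0,0,0],[0.0612,-0.0696,0,0,0,0],[0.0612,-0.0696,0,0,0,0],[0.0612,-0.0696,0,0,0,0],[0.0612,-0.0696,0,0,0,0],[0.0612,-0.0696,0,0,0,0],[0.0612,-0.0696,0,0,0,0],[0,0,0.05,0,0,0],[0,0,0,0,0,0],[0,0,0,0,0,0],[0,0,0,0,0,0],[0,0,0,0,0,0],[0,0,0,0,0,0]]'; python3 go.py .510 -.1116 .036 -45
```

```text
clock: 15.23
position: [0.5109, -0.1131, 0.0828]
ee_rot: [2.903, 1.199, 0.0]
force: [0.2, -0.2, 1.0]
width: 0.425
gripper_force: 10.0
t 15.23 pos [ 0.5109 -0.1131  0.0828] f [ 0.2 -0.2  1. ] w 39.1 gf 10.0
before turn [ 0.0011 -0.0043  0.1169] after turn [ 0.0011 -0.0042  0.1169] turn [ 0.0003 -0.     -0.0011] j7 -0.81
```

```bash
python3 -m creep '[[0.0011,-0.0042,0.05,0,0,0],[0,0,0.045,0,0,0],[0,0,0.02,0,0,0],[0,0,0,0,0,0],[0,0,0,0,0,0],[0,0,0,0,0,0],[0,0,0,0,0,0]]'; python3 -m creep '[[0,0,0,0,0,0],[0,0,0,0,0,0],[0,0,0,0,0,0],[0,0,0,0,0,0],[0,0,-0.04,0,0,0],[0,0,-0.07,0,0,0],[0,0,-0.07,0,0,0],[0,0,0,0,0,0],[0,0,0,0,0,0],[0,0,0,0,0,0]]' -0.1; python3 go.py .588 -.2665 .08 -45
```

```text
clock: 15.82
position: [0.5105, -0.1105, 0.0374]
ee_rot: [2.902, 1.201, 0.002]
force: [-0.3, -0.4, -0.5]
width: 0.425
gripper_force: 10.0
clock: 16.65
position: [0.5095, -0.1104, 0.1081]
ee_rot: [2.902, 1.202, -0.0]
force: [-0.2, -0.1, -1.1]
width: 0.552
gripper_force: 0.0
t 16.65 pos [ 0.5095 -0.1104  0.1081] f [-0.2 -0.1 -1.1] w 50.8 gf 0.0
before turn [-0.1372  0.4148  0.0704] after turn [-0.1373  0.4148  0.0704] turn [-0.      0.0001 -0.0001] j7 -0.8
```

```bash
python3 -m creep '[[-0.0275,0.083,0,0,0,0],[-0.0275,0.083,0,0,0,0],[-0.0275,0.083,0,0,0,0],[-0.0275,0.083,0,0,0,0],[-0.0275,0.083,0,0,0,0],[0,0,0.06,0,0,0],[0,0,0,0,0,0],[0,0,0,0,0,0],[0,0,0,0,0,0],[0,0,0,0,0,0],[0,0,0,0,0,0]]' 0; python3 go.py .588 -.2665 .003 -45; python3 - <<'E'
from h import *
S=shot('side')['frame'];T=shot('top')['frame']
o=np.hstack([cv2.resize(S[120:300,220:440],(400,327)),cv2.resize(T[180:343,210:410],(400,327))]);cv2.imwrite('pics/d.png',o[...,::-1])
E
```

```text
clock: 17.57
position: [0.5887, -0.2657, 0.0853]
ee_rot: [2.901, 1.204, 0.001]
force: [0.5, 0.1, -0.5]
width: 0.504
gripper_force: 0.0
t 17.57 pos [ 0.5887 -0.2657  0.0853] f [ 0.5  0.1 -0.5] w 46.4 gf 0.0
before turn [-0.0027 -0.      0.2058] after turn [-2.600e-03  1.000e-04  2.058e-01] turn [ 0.0004 -0.0003  0.0005] j7 -0.56
```

View pics/d.png

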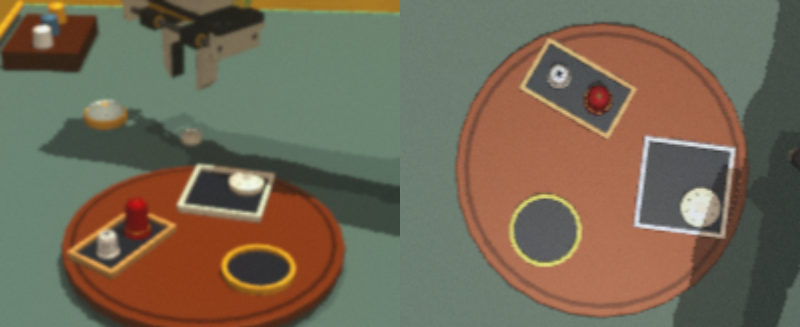

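The large button lies flat in the lower right of the box, at (700,207). Now the small button.

```bash
python3 -m creep '[[-0.0027,0,0.07,0,0,0],[0,0,0.07,0,0,0],[0,0,0.045,0,0,0],[0,0,0.02,0,0,0],[0,0,0,0,0,0],[0,0,0,0,0,0],[0,0,0,0,0,0]]'; python3 -m creep '[[0,0,0,0,0,0],[0,0,0,0,0,0],[0,0,0,0,0,0],[0,0,0,0,0,0],[0,0,0,0,0,0],[0,0,0,0,0,0],[0,0,-0.05,0,0,0],[0,0,-0.075,0,0,0],[0,0,-0.075,0,0,0],[0,0,-0.05,0,0,0],[0,0,0,0,0,0],[0,0,0,0,0,0],[0,0,0,0,0,0]]' 1 10; python3 go.py .5552 -.079 .085 -45
```

```text
clock: 18.25
position: [0.5882, -0.2675, 0.0034]
ee_rot: [2.901, 1.202, 0.002]
force: [-0.2, 0.2, 0.5]
width: 0.501
gripper_force: 0.0
clock: 19.33
position: [0.5869, -0.2672, 0.1017]
ee_rot: [-2.902, -1.202, 0.001]
force: [-0.4, 0.0, -0.2]
width: 0.293
gripper_force: 10.0
t 19.33 pos [ 0.5869 -0.2672  0.1017] f [-0.4  0.  -0.2] w 26.9 gf 10.0
before turn [ 0.2767 -0.3888  0.0418] after turn [ 0.2768 -0.3887  0.0416] turn [-0.0005  0.0003 -0.0001] j7 -0.55
```

```bash
python3 -m creep '[[0.0553,-0.0777,0,0,0,0],[0.0553,-0.0777,0,0,0,0],[0.0553,-0.0777,0,0,0,0],[0.0553,-0.0777,0,0,0,0],[0.0553,-0.0777,0.04,0,0,0],[0,0,0,0,0,0],[0,0,0,0,0,0],[0,0,0,0,0,0],[0,0,0,0,0,0],[0,0,0,0,0,0]]'; python3 go.py .5552 -.079 .036 -45
```

```text
clock: 20.17
position: [0.5559, -0.0809, 0.0861]
ee_rot: [2.904, 1.198, -0.001]
force: [0.2, -0.5, -0.2]
width: 0.294
gripper_force: 10.0
t 20.17 pos [ 0.5559 -0.0809  0.0861] f [ 0.2 -0.5 -0.2] w 27.1 gf 10.0
before turn [ 0.0023 -0.0046  0.1253] after turn [ 0.0022 -0.0046  0.1253] turn [ 0.0001  0.0003 -0.0012] j7 -0.87
```

```bash
python3 -m creep '[[0.0022,-0.0046,0.05,0,0,0],[0,0,0.05,0,0,0],[0,0,0.023,0,0,0],[0,0,0,0,0,0],[0,0,0,0,0,0],[0,0,0,0,0,0],[0,0,0,0,0,0]]'; python3 -m creep '[[0,0,0,0,0,0],[0,0,0,0,0,0],[0,0,0,0,0,0],[0,0,0,0,0,0],[0,0,-0.04,0,0,0],[0,0,-0.08,0,0,0],[0,0,-0.08,0,0,0],[0,0,-0.06,0,0,0],[0,0,0,0,0,0],[0,0,0,0,0,0],[0,0,0,0,0,0]]' 0.2; python3 go.py .608 .237 .14 -45
```

```text
clock: 20.75
position: [0.556, -0.0775, 0.0382]
ee_rot: [2.902, 1.201, 0.002]
force: [0.4, -0.2, -0.7]
width: 0.297
gripper_force: 10.0
clock: 21.67
position: [0.5547, -0.0774, 0.1408]
ee_rot: [-2.903, -1.202, 0.001]
force: [-0.5, 0.2, -0.4]
width: 0.402
gripper_force: 0.0
t 21.67 pos [ 0.5547 -0.0774  0.1408] f [-0.5  0.2 -0.4] w 37.0 gf 0.0
before turn [ 0.6498 -0.4617  0.0018] after turn [ 0.6499 -0.4616  0.002 ] turn [-0.0001  0.0002 -0.0001] j7 -0.86
```

```bash
python3 -m creep '[[0.0722,-0.0513,0,0,0,0],[0.0722,-0.0513,0,0,0,0],[0.0722,-0.0513,0,0,0,0],[0.0722,-0.0513,0,0,0,0],[0.0722,-0.0513,0,0,0,0],[0.0722,-0.0513,0,0,0,0],[0.0722,-0.0513,0,0,0,0],[0.0722,-0.0513,0,0,0,0],[0.0722,-0.0513,0,0,0,0],[0,0,0,0,0,0],[0,0,0,0,0,0],[0,0,0,0,0,0],[0,0,0,0,0,0],[0,0,0,0,0,0]]' -0.24; python3 go.py .608 .237 .014 -45; python3 - <<'E'
from h import *
S=shot('side')['frame'];T=shot('top')['frame']
o=np.hstack([cv2.resize(S[180:440,180:440],(400,400)),cv2.resize(T[170:340,225:395],(400,400))]);cv2.imwrite('pics/e.png',o[...,::-1])
E
```

```text
clock: 22.83
position: [0.6085, 0.235, 0.1407]
ee_rot: [2.903, 1.198, -0.002]
force: [0.0, -0.5, 0.0]
width: 0.621
gripper_force: 0.0
t 22.83 pos [0.6085 0.235  0.1407] f [ 0.  -0.5  0. ] w 57.1 gf 0.0
before turn [ 0.0031 -0.0045  0.3168] after turn [ 0.0026 -0.0044  0.3168] turn [ 0.0002  0.0007 -0.0011] j7 -1.37
```

View pics/e.png

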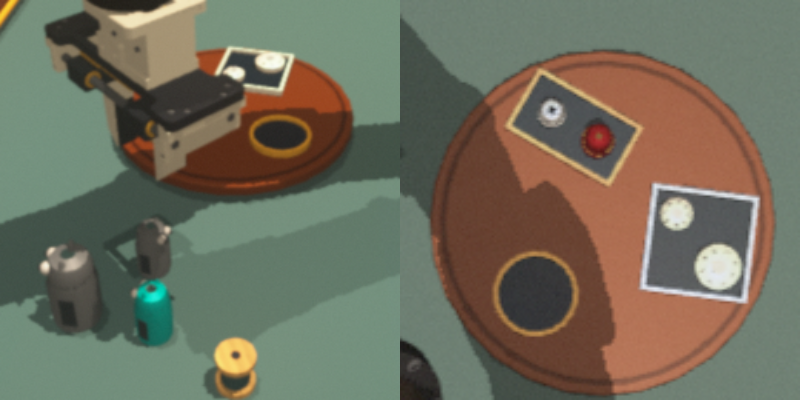

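Both buttons lie flat in the box, at (677,213) and (718,267). The gripper hovers over the small grey owl, at (152,248) left. I descend to it.

```bash
python3 -m creep '[[0.0028,-0.0044,0.05,0,0,0],[0,0,0.06,0,0,0],[0,0,0.06,0,0,0],[0,0,0.06,0,0,0],[0,0,0.05,0,0,0],[0,0,0.036,0,0,0],[0,0,0,0,0,0],[0,0,0,0,0,0],[0,0,0,0,0,0]]'; python3 -m creep '[[0,0,0,0,0,0],[0,0,0,0,0,0],[0,0,0,0,0,0],[0,0,0,0,0,0],[0,0,0,0,0,0],[0,0,0,0,0,0]]' 1 20; python3 go.py .608 .237 .014 -45
```

```text
clock: 23.68
position: [0.6087, 0.2391, 0.0159]
ee_rot: [-2.903, -1.201, -0.002]
force: [0.9, 0.7, 0.0]
width: 0.618
gripper_force: 0.0
clock: 24.18
position: [0.609, 0.2388, 0.0157]
ee_rot: [2.902, 1.201, 0.003]
force: [0.8, -2.7, 5.8]
width: 0.36
gripper_force: 20.0
t 24.18 pos [0.609  0.2388 0.0157] f [ 0.8 -2.7  5.8] w 33.2 gf 20.0
before turn [-0.005   0.0014  0.0043] after turn [-0.005   0.0014  0.0043] turn [ 0.0006 -0.0007 -0.0003] j7 -1.42
```

```bash
python3 -m creep '[[0,0,-0.03,0,0,0],[0,0,-0.06,0,0,0],[0,0,-0.07,0,0,0],[0,0,-0.07,0,0,0],[0,0,-0.05,0,0,0],[0,0,0,0,0,0],[0,0,0,0,0,0],[0,0,0,0,0,0]]'; python3 go.py .4912 .0458 .12 -45
```

```text
clock: 24.85
position: [0.607, 0.2388, 0.126]
ee_rot: [2.902, 1.202, -0.003]
force: [0.2, 0.2, -1.2]
width: 0.364
gripper_force: 20.0
t 24.85 pos [0.607  0.2388 0.126 ] f [ 0.2  0.2 -1.2] w 33.5 gf 20.0
before turn [-0.546   0.1364  0.0158] after turn [-0.546   0.1365  0.015 ] turn [-0.0003  0.0008  0.0001] j7 -1.38
```

```bash
python3 -m creep '[[-0.04,0.01,0,0,0,0],[-0.068,0.017,0,0,0,0],[-0.08,0.02,0,0,0,0],[-0.085,0.0212,0,0,0,0],[-0.085,0.0212,0,0,0,0],[-0.08,0.02,0,0,0,0],[-0.068,0.017,0,0,0,0],[-0.04,0.01,0,0,0,0],[0,0,0.06,0,0,0],[0,0,0,0,0,0],[0,0,0,0,0,0],[0,0,0,0,0,0],[0,0,0,0,0,0],[0,0,0,0,0,0]]'; python3 go.py .4912 .0458 .0445 -45; python3 - <<'E'
from h import *
S=shot('side')['frame']
cv2.imwrite('pics/f.png',cv2.resize(S[150:330,220:440],(660,540))[...,::-1])
E
```

```text
clock: 26.02
position: [0.4926, 0.0469, 0.1033]
ee_rot: [-2.902, -1.203, -0.001]
force: [0.7, 0.3, -1.8]
width: 0.36
gripper_force: 20.0
t 26.02 pos [0.4926 0.0469 0.1033] f [ 0.7  0.3 -1.8] w 33.2 gf 20.0
before turn [-0.0045 -0.0006  0.1469] after turn [-0.0044 -0.0006  0.1469] turn [ 0.0001 -0.0004  0.0004] j7 -1.13
```

View pics/f.png

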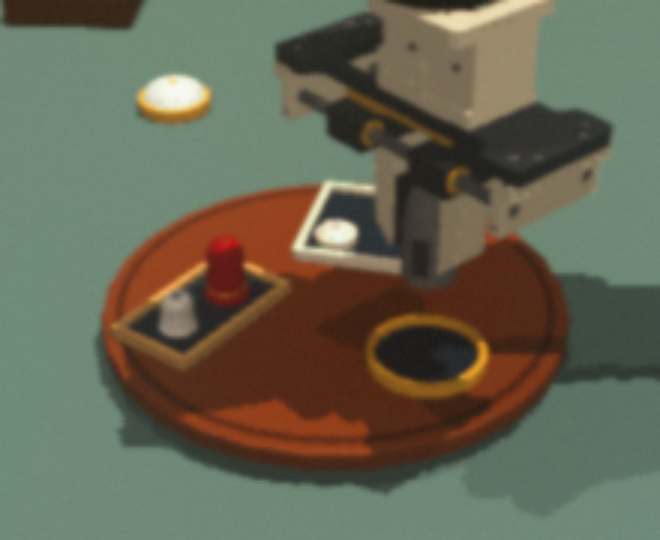

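The owl hangs upright in the gripper, foot at (430,283), above the dish at (428,353). I lower it and release gently.

```bash
python3 -m creep '[[-0.0045,-0.0006,0.04,0,0,0],[0,0,0.04,0,0,0],[0,0,0.035,0,0,0],[0,0,0.02,0,0,0],[0,0,0.01,0,0,0],[0,0,0,0,0,0],[0,0,0,0,0,0],[0,0,0,0,0,0],[0,0,0,0,0,0]]'; python3 go.py .4912 .0458 .0445 -45
```

```text
clock: 26.82
position: [0.4912, 0.0451, 0.0455]
ee_rot: [2.902, 1.202, 0.002]
force: [0.4, -0.1, -1.8]
width: 0.361
gripper_force: 20.0
t 26.82 pos [0.4912 0.0451 0.0455] f [ 0.4 -0.1 -1.8] w 33.2 gf 20.0
before turn [ 0.0013 -0.0012  0.0025] after turn [ 0.0013 -0.0012  0.0025] turn [ 0.0004 -0.0005 -0.0001] j7 -1.17
```

Then open partly (to 50 mm), lift clear, and back off toward the robot's right to leave a clear view.

```bash
python3 -m creep '[[0,0,0.003,0,0,0],[0,0,0,0,0,0],[0,0,0,0,0,0],[0,0,0,0,0,0]]'; python3 -m creep '[[0,0,0,0,0,0],[0,0,0,0,0,0],[0,0,0,0,0,0],[0,0,0,0,0,0],[0,0,0,0,0,0],[0,0,-0.03,0,0,0],[0,0,-0.07,0,0,0],[0,0,-0.08,0,0,0],[0,0,-0.08,0,0,0],[0,0,-0.08,0,0,0],[0,0,-0.08,0,0,0],[0,0,0,0,0,0],[0,0,0,0,0,0]]' -0.1; python3 go.py .4 -.3 .2 -45
```

```text
clock: 27.15
position: [0.4907, 0.045, 0.0437]
ee_rot: [2.903, 1.202, 0.0]
force: [-0.5, -0.2, -2.7]
width: 0.366
gripper_force: 20.0
clock: 28.23
position: [0.4918, 0.0452, 0.2134]
ee_rot: [2.901, 1.201, 0.006]
force: [-1.2, -0.7, 0.3]
width: 0.548
gripper_force: 0.0
t 28.23 pos [0.4918 0.0452 0.2134] f [-1.2 -0.7  0.3] w 50.4 gf 0.0
before turn [-0.7724  0.4481  0.0322] after turn [-0.7724  0.4479  0.0335] turn [ 0.0013 -0.0015 -0.0002] j7 -1.07
```

```bash
python3 -m creep '[[-0.077,0.0448,0,0,0,0],[-0.077,0.0448,0,0,0,0],[-0.077,0.0448,0,0,0,0],[-0.077,0.0448,0,0,0,0],[-0.077,0.0448,0,0,0,0],[-0.077,0.0448,0,0,0,0],[-0.077,0.0448,0,0,0,0],[-0.077,0.0448,0,0,0,0],[-0.077,0.0448,0,0,0,0],[-0.077,0.0448,0,0,0,0],[0,0,0,0,0,0],[0,0,0,0,0,0],[0,0,0,0,0,0],[0,0,0,0,0,0]]'; python3 - <<'E'
from h import *
S=shot('side')['frame'];T=shot('top')['frame']
o=np.hstack([cv2.resize(S[120:440,160:480],(400,400)),cv2.resize(T[150:350,100:400],(400,267),interpolation=2) if 0 else cv2.resize(T[130:390,110:370],(400,400))]);cv2.imwrite('pics/g.png',o[...,::-1])
E
```

```text
clock: 29.4
position: [0.3997, -0.298, 0.2109]
ee_rot: [-2.9, -1.204, 0.001]
force: [0.4, -0.2, 0.3]
width: 0.551
gripper_force: 0.0
```

View pics/g.png

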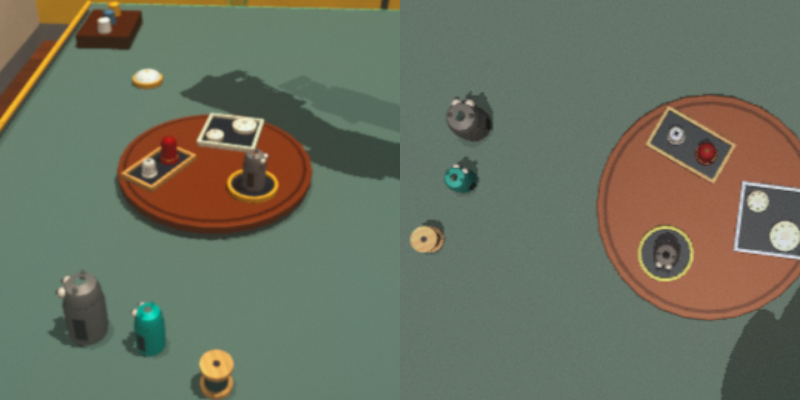

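All five pieces are in place. The owl stands upright in the dish at (257,170) left, the thimbles and buttons are in their trays, and the spool and magnifier have not moved.

```bash
python3 -c "from cell import arm; print(arm.sign_off())"
```

```text
the job is handed in; nothing more can be done
None
```

The job is handed in after about 30 s of robot time: both thimbles stand in their tray, both buttons lie in the box, the small pewter owl stands in its dish, and the spool and magnifier were not touched.

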